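# Eject a valve spool and hold it drawn out to its yellow band

### The job

Push the red ejector plate all the way in so that the steel spool comes out of the front of the valve body, then let the plate spring back. Grip the protruding spool end and draw it straight out, without forcing it sideways in its snug bore, until the whole yellow band is out of the bore but the red band behind it is still hidden inside. Finish while still gripping the spool firmly and holding it still there; leave the bearing, screwdriver and bottle where they are.

Things in the scene. Friction and masses are not known exactly. Their poses are not given: they have to be found in the camera images.
- valve: Fixed grey block (x +-35, y +-50, z 12 to 92 mm; brass ports on top to 102) on a dark base plate 12 mm thick (x +-50, y -70 to 155). Origin on the bench under the block's middle, z up. The bore, 21 mm across, runs right through along y at z = 70, x = 0; front mouth on the -y face, ejector behind the +y face.
- bore_mouth (a point): Centre of the bore's front mouth, on the -y face of the valve body, 70 mm above the bench. Axes as valve: the spool comes out towards -y.
- spool: Loose steel rod, 20 mm diameter, 115 long, about 0.26 kg, lying level in the bore, 0 to 3 mm proud of the front mouth at the start. Origin: centre of its outer end; it runs along its own +y. Yellow band 55 to 65 mm, red band 82 to 91 mm from the outer end. Oiled, yet can wedge if pulled askew; stays where left; fully ejected it stands about 42 mm out. Wanted: 66 to 81 mm out.
- ejector (a joint): Spring slide behind the valve: 0 at rest, 0.045 m at its stop, as the red plate is pushed along the valve's -y. Its 12 mm pin meets the spool's rear end after 3 to 6 mm and pushes it out at the front. 3 N at rest to 9 N at the stop; goes back by itself when let go.
- push_face (a point): Push point on the back (+y) face of the red plate, 85 mm above the bench, 109 mm behind the valve's origin at rest; moves with the slide. Plate 44 mm wide (x), 10 thick (y), top at 104 mm; its back face is clear from 42 mm up (below, the carriage reaches 24 mm farther back). Push along the valve's -y.
- bearing: Loose steel ring 52 mm across, 15 mm high, lying on the bench beside the valve; leave alone. Origin at the centre of its underside.
- screwdriver: Loose screwdriver lying on the bench beside the valve, about 200 mm long; leave alone. Origin at the middle of its underside.
- oil_bottle: Closed blue bottle 60 mm across, 150 mm high, standing to the robot's right; leave alone. Origin at the centre of its underside.
Things that resemble listed ones, but are neither listed nor needed, are in the scene too. Several things look just like the valve: the one meant starts farthest to the robot's left.

How it is judged:
By the outcome, as a careful person would: the job done as asked, in the order asked, and still so for the second after the job is handed in, while the arm keeps its last pose, push and grip.
It also fails if it takes over 48 s, if anything falls off the work surface, if the arm or the gripper's body presses on something with over 40 N, if the wrist force passes 120 N, or if a joint passes its speed limit or range.

### The arm

A 7-joint arm with a two-finger parallel gripper is mounted at the origin on the work surface. World frame = base frame: x ahead of the robot, y to its left, z up, the work surface at z = 0. Lengths are in m, angles in rad, forces in N, time in s.
With the tool pointing down it reaches from about 0.425 to 0.875 m from the base axis. Payload 4.7 kg.
Tool frame: the origin (TCP) lies midway between the tips of the shut fingers; the grasp point (between the pads) lies 19 mm behind it (ctrl.grip_point_offset is the distance from the TCP to the grasp point, in m); z points along the fingers, y is the line along which they close (so a half turn about z gives the same grasp; the last joint's range is limited). The gripper opens to 87 mm and grips with 3 to 60 N. Pads are 19 mm wide; open, the fingers measure 117 mm over their backs; the gripper's body (75 mm by 190 mm) begins 51 mm behind the grasp point.
Start: joints at [-1.187, 0.321, -0.07, 1.45, 0.023, 1.371, -0.057], TCP at [0.235, 0.606, 0.223] pointing down, gripper open.
Joint ranges: [-2.86, 2.86], [-0.3, 2.09], [-1.38, 1.24], [0.06, 2.45], [-1.56, 4.7], [0.09, 2.05], [-2.69, 2.69]. Speed limits (rad/s): [2.57, 2.57, 3.14, 3.14, 3.14, 3.14, 3.14].

### API

Orientations are given as a rotation vector (axis times angle).
In Python, from bench import ctrl gives the robot as it stands.
- The arm moves only by the tool move_arm, never from a script. Its argument "increments" is text: rows parted by semicolons, each of 7 numbers parted by spaces: the shift along the world's x, y, z in mm, then the turn, a rotation vector about the world's x, y, z in degrees, then the closure in counts, from 0 (fully open) to 255 (shut). A call has exactly 8 rows; each row shifts and turns the commanded pose from where the row before left it; what a row does not reach is not made up. A row lasts 1/12 s, in which the tool goes at most 41.7 mm and 7.16 degrees, less where a joint would pass 70% of its speed; a pose out of reach is approached as far as the arm can. A call with a gripper value outside its range is refused whole. The fingers move at their own pace and stop on an object; "grip_force" is the grip in N (left out, the last holds). Time passes only in rows, so rows that do not move let the fingers close, or fill a call up. It gives the time, the measured TCP pose, the force, the opening and the grip force at its end, in the units of the state.
- ctrl.get_state(): the state, without advancing time (a new reading comes with each control period).
- ctrl.get_image(name): name is "scene" or "top" or "wrist"; returns a dict with "frame" (480x640x3 uint8, red, green, blue), "depth" (480x640 float32, m along the optical axis (not along the pixel's ray), 0 where there is no reading), "fx", "fy", "cx", "cy" (pixels), "position" and "orientation" of the camera in the world. Camera axes: x right, y down, z forward; pixel columns grow to the right and rows downward; lengths in m; the calibration is good to about 2 mm. A picture is of the moment at which its call begins.
- ctrl.close_job(): hands the job in; it is judged then, once.
Trained networks look in a picture, given as the dict that the camera call returned (one of the last four; its "shot" number tells which), for a name from the list of things; names that differ only in an ending like _2 or _b are one class to them, and where a whole thing is asked for, a point or a joint stands for the part that bears it (a point fixed in the world has none). Each returns a list of dicts, best first, with "score" (0 to 1); they miss things now and then, are a little off and sometimes report something else, mostly with a low value. They report only what shows in the picture. A call takes as long as a camera call. They do not tell look-alikes from the thing itself.
- ctrl.find_in(target, picture): "centre" ([x, y, z] in m, in world coordinates, good to about 4 mm: the middle of the surface that is visible of it).
- ctrl.silhouettes(target, picture): "region" (480x640 bool, what is visible of it).
The state is a dict: "time": time; "joint_positions": joint angles; "qd": joint speeds; "joint_torque": joint torques, N m; "position": TCP position; "tool_rot": TCP orientation; "ft_force": force on the tool from outside, world axes, zero at the start; "torque": the same for the moment, N m; "grip_width": opening from 0.0 (shut) to 1.0 (fully open); "grip_force": force on a finger pad.
Only numpy, scipy, OpenCV 4.12 (cv2) and the standard library are available. Lean on these libraries where they do the work, as an engineer would, in place of code of your own. Each camera call takes 0.05 s, during which the arm holds its last target. There are 200 camera calls.

## Working session

There is one attempt and no reset: what is moved stays moved. The work goes in short steps, Python scripts to look and compute and a tool call to move; the robot and the scene stay as the last step left them, time stands still between calls to the robot, and variables do not carry over. Pictures are saved under pics/ and viewed, at most 10 in all, crops included, and the job is handed in when it is done.

Besides the shell and the picture viewer there is one more tool, called after ">>>" as name(argument=value, ...) on one line, values as JSON. move_arm: Moves the arm, as the interface text tells. Its arguments: {"type":"object","properties":{"increments":{"type":"string"},"grip_force":{"type":"number"}},"required":["increments"]}

```bash
mkdir -p pics; ls; cat > h.py <<'E'
import numpy as np, cv2
from scipy.spatial.transform import Rotation as R
from bench import ctrl
def cam(p):
    o=np.array(p["orientation"],float)
    M=R.from_rotvec(o).as_matrix() if o.size==3 else (o if o.shape==(3,3) else R.from_quat(o).as_matrix())
    return M,np.array(p["position"])
def cloud(p):
    M,t=cam(p); v,u=np.mgrid[:480,:640]; d=p["depth"]
    c=np.stack([(u-p["cx"])/p["fx"]*d,(v-p["cy"])/p["fy"]*d,d],-1)
    return c@M.T+t
def save(p,n): cv2.imwrite("pics/"+n,p["frame"][...,::-1])
E
python3 - <<'E'
from h import *
s=ctrl.get_state(); print({k:np.round(v,3) for k,v in s.items()})
ims=[]
for n in("scene","top"):
    p=ctrl.get_image(n); save(p,n+"1.png"); print(n,p["position"],p["orientation"])
    for t in("valve","ejector","spool","push_face","oil_bottle","bearing","screwdriver"):
        for r in ctrl.find_in(t,p): print(t,np.round(r["centre"],3),round(r["score"],2))
E
```

```text
pics
{'time': np.float64(0.0), 'joint_positions': array([-1.187,  0.322, -0.07 ,  1.452,  0.023,  1.371, -0.057]), 'qd': array([ 0.002,  0.   ,  0.001,  0.001, -0.   , -0.001,  0.001]), 'joint_torque': array([ 0.0000e+00, -4.9129e+01, -4.0400e-01, -3.1252e+01, -6.4000e-02,
        4.4000e-02,  0.0000e+00]), 'position': array([0.235, 0.606, 0.221]), 'tool_rot': array([-5.770e-01, -3.088e+00,  3.000e-03]), 'ft_force': array([ 0.223, -0.089, -0.315]), 'torque': array([ 0.021, -0.036,  0.054]), 'grip_force': np.float64(0.0), 'grip_width': np.float64(1.0)}
scene [ 1.06540753 -0.3970945   0.8582341 ] [-2.15127691 -1.36035908  0.49228737]
valve [ 0.285 -0.282  0.047] 0.8
valve [ 0.55  -0.038  0.05 ] 0.67
valve [ 0.715 -0.292  0.041] 0.63
ejector [ 0.696 -0.208  0.076] 0.78
ejector [ 0.257 -0.198  0.073] 0.69
push_face [0.532 0.054 0.072] 0.86
push_face [ 0.252 -0.198  0.073] 0.77
push_face [ 0.697 -0.21   0.074] 0.6
oil_bottle [ 0.48  -0.388  0.091] 0.61
bearing [ 0.427 -0.016  0.016] 0.53
screwdriver [ 0.667 -0.031  0.028] 0.68
screwdriver [0.531 0.054 0.075] 0.63
top [ 0.38119075 -0.14505303  0.86321727] [-2.14367037  2.11513817 -0.14787087]
valve [ 0.681 -0.268  0.041] 0.83
valve [ 0.269 -0.258  0.042] 0.78
valve [ 0.524 -0.021  0.04 ] 0.64
ejector [ 0.687 -0.2    0.057] 0.77
ejector [ 0.426 -0.013  0.017] 0.4
spool [0.529 0.009 0.08 ] 0.52
push_face [0.516 0.052 0.076] 0.9
push_face [ 0.687 -0.201  0.059] 0.86
push_face [ 0.249 -0.191  0.044] 0.71
oil_bottle [ 0.454 -0.374  0.1  ] 0.65
bearing [ 0.426 -0.012  0.015] 0.66
screwdriver [ 0.662 -0.026  0.023] 0.56
```

View pics/top1.png

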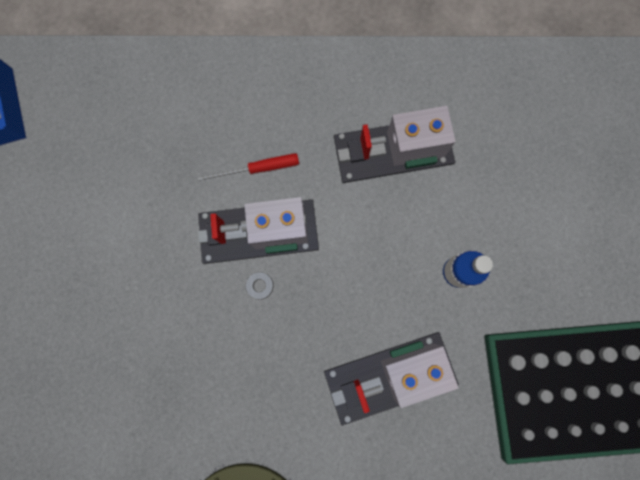

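View pics/scene1.png

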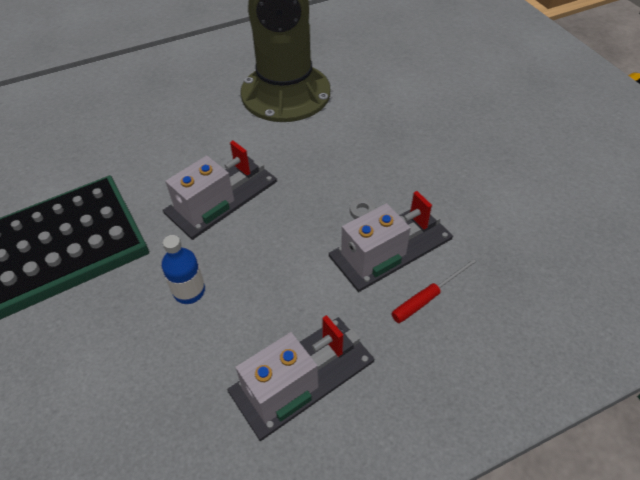

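The top view shows three valves, at (258,230), (395,143) and (392,378) px. The one at (258,230) is farthest to the robot's left (largest y, near the bearing at (260,286) and the screwdriver at (270,165)), so it is the one meant. Next I measure its pose and confirm it in a crop.

```bash
python3 - <<'E'
from h import *
p=ctrl.get_image("top"); q=ctrl.get_image("scene")
from scipy import ndimage
for nm,p in(("top",p),("scene",q)):
    C=cloud(p)
    roi=(abs(C[...,0]-.54)<.13)&(abs(C[...,1]+.0)<.16)&(p["depth"]>0)
    f=p["frame"].astype(int)
    red=(f[...,0]>130)&(f[...,1]<70)&roi&(C[...,2]>.05)
    top=roi&(abs(C[...,2]-.092)<.006)&~red&(f.max(-1)-f.min(-1)<50)
    l,n=ndimage.label(top); k=np.argmax(ndimage.sum(top,l,range(1,n+1)))+1; top=l==k
    P=C[top]; 
    r=cv2.minAreaRect((P[:,:2]*1000).astype(np.float32)); print(nm,"top",r,np.median(P[:,2]),len(P))
    print(" red",len(C[red]),np.round(C[red].mean(0),4), C[red].min(0),C[red].max(0))
    if len(C[red])>5:
        print(cv2.minAreaRect((C[red][:,:2]*1000).astype(np.float32)))
    bp=roi&(abs(C[...,2]-.012)<.004)&(f.max(-1)<95)
    l,n=ndimage.label(bp); 
    P=C[bp]; print(" base",cv2.minAreaRect((P[:,:2]*1000).astype(np.float32)),len(P))
p=q
c=cv2.resize(p["frame"][170:300,310:480],None,fx=4,fy=4,interpolation=cv2.INTER_CUBIC); cv2.imwrite("pics/crop1.png",c[...,::-1])
E
```

```text
top top ((536.674560546875, -47.09687805175781), (70.64400482177734, 100.5817642211914), 7.509227752685547) 0.09125308148684902 1974
 red 119 [0.5229 0.0555 0.1031] [0.50302476 0.04993342 0.09948418] [0.54342242 0.06164849 0.10643749]
((523.1420288085938, 55.501121520996094), (41.356353759765625, 8.939777374267578), 8.908756256103516)
 base ((530.27294921875, -5.752716064453125), (99.90631103515625, 223.8785858154297), 7.7087273597717285) 2149
scene top ((538.4544677734375, -50.4753303527832), (74.02147674560547, 102.79458618164062), 8.5682954788208) 0.09080944153109166 1576
 red 73 [0.5259 0.0532 0.1026] [0.50483112 0.04685124 0.09948418] [0.54576779 0.05953729 0.10561944]
((525.39306640625, 53.29901123046875), (40.4132080078125, 8.31893539428711), 6.968282699584961)
 base ((500.09808349609375, -13.229011535644531), (169.17010498046875, 225.53857421875), 7.699707508087158) 1660
```

View pics/crop1.png

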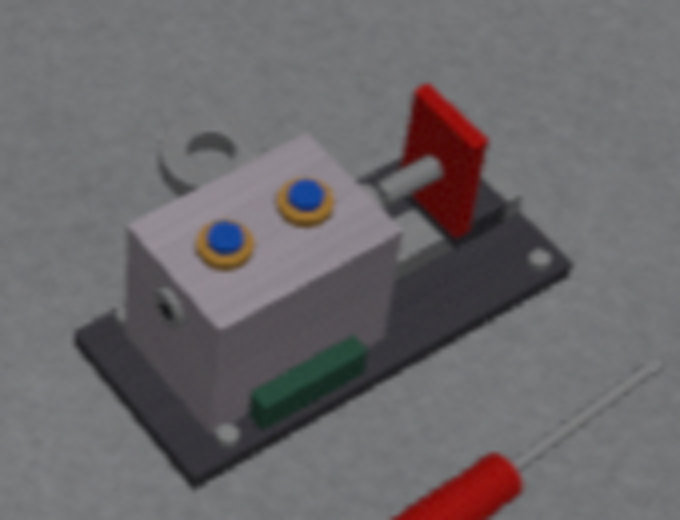

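The crop confirms it. This valve has the bearing on its far side and the screwdriver on its near side, the bore mouth at crop (170,305) px and the red plate at (445,160). Its pose is an origin of about (0.537, -0.048) and a yaw of about 7.65°. I'll move behind the plate with the fingers shut.

>>> move_arm(increments="18 -32 -1 0 0 -3.8 255;18 -32 -1 0 0 -3.8 255;18 -32 -1 0 0 -3.8 255;18 -32 -1 0 0 -3.8 255;18 -32 -1 0 0 -3.8 255;18 -32 -1 0 0 -3.8 255;18 -32 -1 0 0 -3.8 255;18 -32 -1 0 0 -3.8 255", grip_force=20)

```text
time: 1.57
position: [0.3796, 0.3484, 0.2148]
tool_rot: [1.371, 2.826, 0.001]
ft_force: [0.2, -0.1, 0.2]
grip_width: 0.478
grip_force: 0.0
```

>>> move_arm(increments="18 -32 -1 0 0 -3.8 255;18 -32 -1 0 0 -3.8 255;18 -32 -1 0 0 -3.8 255;18 -32 -1 0 0 -3.8 255;18 -32 -1 0 0 -3.8 255;18 -32 -1 0 0 -3.8 255;18 -32 -1 0 0 -3.8 255;18 -32 -1 0 0 -3.8 255")

```text
time: 2.23
position: [0.5236, 0.0924, 0.207]
tool_rot: [2.064, 2.368, 0.002]
ft_force: [1.0, 0.1, 0.7]
grip_width: 0.008
grip_force: 0.0
```

```bash
cat > st.py <<'E'
from h import *
O=np.array([.537,-.048]); psi=np.radians(7.65)
def st():
    s=ctrl.get_state(); M=R.from_rotvec(s["tool_rot"]).as_matrix(); p=np.array(s["position"])
    c,sn=np.cos(psi),np.sin(psi); W=np.array([[c,sn],[-sn,c]])
    print("t",round(float(s["time"]),2),"pos",np.round(p*1000,1),"valve xy mm",np.round(W@(p[:2]-O)*1000,1),"tooly ang",round(np.degrees(np.arctan2(M[1,1],M[0,1])),2),"z",np.round(M[:,2],4),"Fvalve",np.round(W@np.array(s["ft_force"])[:2],1),round(s["ft_force"][2],1),"T",np.round(s["torque"],2),"w",round(float(s["grip_width"]),3),"gf",round(float(s["grip_force"]),1))
    return s
if __name__=="__main__": st()
E
python3 - <<'E'
from st import *
st()
p=ctrl.get_image("wrist"); save(p,"wrist1.png"); print(p["position"])
E
```

```text
t 2.23 pos [523.6  92.4 207. ] valve xy mm [  5.4 141. ] tooly ang 7.83 z [ 9.e-04  6.e-04 -1.e+00] Fvalve [ 1.  -0.1] 0.7 T [-0.05 -0.02 -0.  ] w 0.008 gf 0.0
[0.5121035  0.17232683 0.36787602]
```

View pics/wrist1.png

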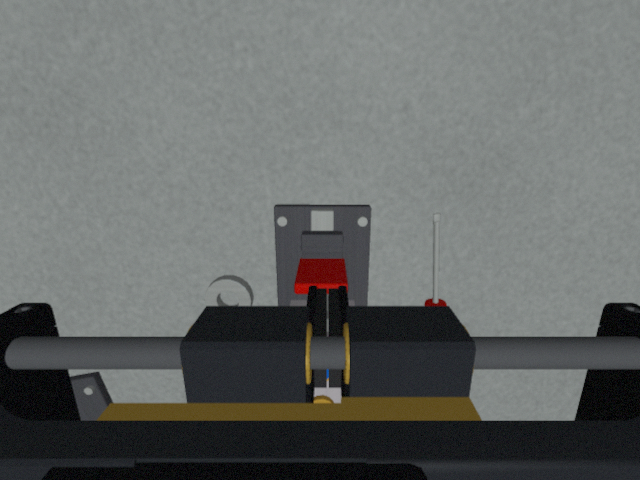

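The wrist view shows the plate's red top at (322,275), the closed fingers at (327,340), the bearing at (232,295) and the screwdriver at (436,260). I'll check the plate position from this view.

```bash
python3 - <<'E'
from st import *
p=ctrl.get_image("wrist"); C=cloud(p); f=p["frame"].astype(int)
c,sn=np.cos(psi),np.sin(psi); W=np.array([[c,sn],[-sn,c]])
V=np.concatenate([(C[...,:2]-O)@W.T,C[...,2:]],-1)*1000
red=(f[...,0]>110)&(f[...,1]<60)&(abs(V[...,0])<50)
for lo,hi in((98,110),(85,98),(60,85),(42,60)):
    m=red&(V[...,2]>lo)&(V[...,2]<hi)
    if m.sum(): print(lo,m.sum(),np.percentile(V[m],[1,50,99],axis=0).round(1).tolist())
m=(abs(V[...,2]-12)<4)&(f.max(-1)<95)&(abs(V[...,0])<70)&(V[...,1]>110)
print("base",np.percentile(V[m],[0.5,99.5],axis=0).round(1).tolist(), cv2.minAreaRect(V[m][:,:2].astype(np.float32)))
m=(V[...,2]>195)&(V[...,2]<300)&(abs(V[...,0])<40)
for z in range(200,300,10):
    k=m&(abs(V[...,2]-z)<5)
    if k.any(): print(z,np.percentile(V[k],[1,99],axis=0).round(1).tolist())
E
```

```text
98 615 [[-20.9, 98.6, 99.7], [0.1, 104.1, 102.6], [21.9, 107.9, 104.3]]
base [[-48.8, 110.6, 8.4], [49.2, 153.5, 12.8]] ((0.12003707885742188, 131.87850952148438), (43.597015380859375, 99.18917846679688), 89.8693618774414)
200 [[14.3, 140.6, 204.6], [14.3, 140.6, 204.6]]
210 [[-1.3, 138.3, 205.8], [16.5, 142.0, 214.9]]
220 [[-1.3, 122.9, 215.2], [16.5, 142.1, 224.9]]
230 [[-1.1, 136.2, 225.2], [16.0, 142.1, 234.9]]
240 [[0.3, 139.4, 235.1], [14.6, 142.2, 244.9]]
250 [[1.9, 120.8, 245.2], [12.9, 142.0, 255.0]]
260 [[2.1, 120.9, 255.0], [12.2, 135.0, 264.8]]
270 [[2.1, 125.4, 265.1], [12.3, 139.9, 273.6]]
280 [[-24.9, 138.8, 278.6], [39.3, 169.3, 285.0]]
290 [[-39.5, 154.3, 285.2], [39.1, 169.4, 294.9]]
```

>>> move_arm(increments="-6 8 -20 0 0 0 255;0 0 -20 0 0 0 255;0 0 -20 0 0 0 255;0 0 -20 0 0 0 255;0 0 -20 0 0 0 255;0 0 -15 0 0 0 255;0 0 -5 0 0 0 255;0 0 0 0 0 0 255")

```text
time: 3.0
position: [0.5158, 0.1022, 0.0854]
tool_rot: [-2.059, -2.371, 0.004]
ft_force: [0.0, -0.1, 1.2]
grip_width: 0.005
grip_force: 0.0
```

>>> move_arm(increments="0 0 -12 0 0 0 255;0 0 -8 0 0 0 255;0.7 -5 0 0 0 0 255;0.7 -5 0 0 0 0 255;0.7 -5 0 0 0 0 255;0.7 -5 0 0 0 0 255;0.7 -5 0 0 0 0 255;0.7 -5 0 0 0 0 255")

```text
time: 3.67
position: [0.5215, 0.0713, 0.067]
tool_rot: [2.061, 2.37, 0.001]
ft_force: [-0.2, 0.3, 0.8]
grip_width: 0.005
grip_force: 0.0
```

>>> move_arm(increments="0.4 -3 0 0 0 0 255;0.4 -3 0 0 0 0 255;0.4 -3 0 0 0 0 255;0.4 -3 0 0 0 0 255;0.4 -3 0 0 0 0 255;0.4 -3 0 0 0 0 255;0.4 -3 0 0 0 0 255;0.4 -3 0 0 0 0 255")

```text
time: 4.33
position: [0.5243, 0.0505, 0.067]
tool_rot: [-2.057, -2.372, -0.003]
ft_force: [-2.3, 7.5, 2.9]
grip_width: 0.004
grip_force: 3.6
```

```bash
python3 st.py
```

```text
t 4.33 pos [524.3  50.5  67. ] valve xy mm [ 0.5 99.3] tooly ang 8.11 z [-1.0e-04  2.9e-03 -1.0e+00] Fvalve [-1.2  7.7] 2.9 T [ 1.34  0.42 -0.09] w 0.004 gf 3.6
```

>>> move_arm(increments="0.3 -2.5 0 0 0 0 255;0.3 -2.5 0 0 0 0 255;0.3 -2.5 0 0 0 0 255;0.3 -2.5 0 0 0 0 255;0.3 -2.5 0 0 0 0 255;0.3 -2.5 0 0 0 0 255;0.3 -2.5 0 0 0 0 255;0.3 -2.5 0 0 0 0 255")

```text
time: 5.0
position: [0.5268, 0.0319, 0.067]
tool_rot: [-2.056, -2.372, -0.005]
ft_force: [-0.9, 9.0, 3.0]
grip_width: 0.01
grip_force: 4.9
```

```bash
python3 st.py
```

```text
t 5.0 pos [526.8  31.9  67. ] valve xy mm [ 0.5 80.5] tooly ang 8.16 z [ 1.0e-04  4.5e-03 -1.0e+00] Fvalve [0.3 9. ] 3.0 T [ 1.83  0.32 -0.07] w 0.01 gf 4.9
```

>>> move_arm(increments="0.2 -1.5 0 0 0 0 255;0.2 -1.5 0 0 0 0 255;0.2 -1.5 0 0 0 0 255;0.2 -1.5 0 0 0 0 255;0.1 -1 0 0 0 0 255;0.1 -1 0 0 0 0 255;0 0 0 0 0 0 255;0 0 0 0 0 0 255")

```text
time: 5.67
position: [0.5275, 0.0264, 0.067]
tool_rot: [-2.053, -2.371, -0.008]
ft_force: [-2.9, 14.9, 4.1]
grip_width: 0.008
grip_force: 7.0
```

```bash
python3 - <<'E'
from st import *
st()
p=ctrl.get_image("scene"); C=cloud(p); f=p["frame"].astype(int)
c,sn=np.cos(psi),np.sin(psi); W=np.array([[c,sn],[-sn,c]])
V=np.concatenate([(C[...,:2]-O)@W.T,C[...,2:]],-1)*1000
m=(abs(V[...,0])<12)&(V[...,1]<-54)&(V[...,1]>-130)&(V[...,2]>50)&(V[...,2]<90)
print(m.sum(), np.percentile(V[m],[1,50,99],axis=0).round(1).tolist() if m.any() else 0)
m=(f[...,0]>110)&(f[...,1]<60)&(abs(V[...,0])<40)&(V[...,2]>96)&(V[...,2]<112)
print(m.sum(), np.percentile(V[m],[1,50,99],axis=0).round(1).tolist() if m.any() else 0)
E
```

```text
t 5.67 pos [527.5  26.4  67. ] valve xy mm [ 0.5 75. ] tooly ang 8.24 z [-5.0e-04  7.2e-03 -1.0e+00] Fvalve [-0.9 15.1] 4.1 T [ 2.64  0.44 -0.12] w 0.008 gf 7.0
270 [[-6.8, -95.1, 61.9], [5.4, -76.3, 75.4], [11.7, -54.6, 79.7]]
80 [[-17.6, 51.5, 98.9], [4.4, 55.5, 102.4], [23.8, 61.3, 105.2]]
```

>>> move_arm(increments="0.2 -1.5 0 0 0 0 255;0.1 -1 0 0 0 0 255;0 0 0 0 0 0 255;-0.5 4 0 0 0 0 255;-1.4 10 0 0 0 0 255;-2.1 16 0 0 0 0 255;-2.7 20 0 0 0 0 255;-2.7 20 0 0 0 0 255")

```text
time: 6.38
position: [0.5187, 0.0871, 0.0666]
tool_rot: [2.061, 2.369, -0.001]
ft_force: [0.8, 0.4, 0.0]
grip_width: 0.001
grip_force: 0.0
```

>>> move_arm(increments="-1.5 11 5 0 0 0 255;0 0 25 0 0 0 255;0 0 35 0 0 0 255;0 0 35 0 0 0 255;0 0 20 0 0 0 200;2.5 -20 10 0 0 0 100;5 -36 0 0 0 0 0;5 -36 0 0 0 0 0")

```text
time: 7.05
position: [0.5304, 0.0058, 0.1976]
tool_rot: [2.055, 2.373, 0.002]
ft_force: [1.3, -0.8, -0.6]
grip_width: 0.227
grip_force: 0.0
```

```bash
python3 st.py
```

```text
t 7.05 pos [530.4   5.8 197.6] valve xy mm [ 0.6 54.2] tooly ang 8.22 z [ 2.4e-03 -7.0e-04 -1.0e+00] Fvalve [ 1.1 -1. ] -0.6 T [-0.13 -0.02  0.03] w 0.227 gf 0.0
```

>>> move_arm(increments="4 -30 0 0 0 -0.5 0;4 -30 0 0 0 0 0;4 -30 0 0 0 0 0;3 -25 0 0 0 0 0;2 -16 0 0 0 0 0;0 0 0 0 0 0 0;0 0 0 0 0 0 0;0 0 0 0 0 0 0")

```text
time: 7.72
position: [0.5465, -0.1237, 0.1963]
tool_rot: [-2.07, -2.363, 0.0]
ft_force: [-0.6, 0.8, 0.3]
grip_width: 0.832
grip_force: 0.0
```

```bash
python3 - <<'E'
from st import *
st()
c,sn=np.cos(psi),np.sin(psi); W=np.array([[c,sn],[-sn,c]])
for n in("wrist","scene","top"):
    p=ctrl.get_image(n); save(p,n+"2.png"); C=cloud(p); f=p["frame"].astype(int)
    V=np.concatenate([(C[...,:2]-O)@W.T,C[...,2:]],-1)*1000
    m=(abs(V[...,0])<20)&(V[...,1]<-54)&(V[...,1]>-130)&(V[...,2]>50)&(V[...,2]<86)
    print(n,m.sum(), np.percentile(V[m],[1,50,99],axis=0).round(1).tolist() if m.any() else 0)
    if m.any():
        for y in range(-95,-55,8):
            k=m&(abs(V[...,1]-y)<4)&(V[...,2]>72)
            if k.sum()>5: print(y,k.sum(),"x",np.percentile(V[k][:,0],[2,50,98]).round(1),"zmax",V[k][:,2].max().round(1))
    m=(f[...,0]>110)&(f[...,1]<60)&(abs(V[...,0])<40)&(V[...,2]>96)&(V[...,2]<112)
    print(m.sum(), np.percentile(V[m],[1,50,99],axis=0).round(1).tolist() if m.any() else 0)
E
```

```text
t 7.72 pos [ 546.5 -123.7  196.3] valve xy mm [ -0.7 -76.3] tooly ang 7.56 z [-6.e-04  2.e-04 -1.e+00] Fvalve [-0.5  0.9] 0.3 T [-0.09  0.03  0.09] w 0.832 gf 0.0
wrist 1084 [[-9.5, -92.9, 68.6], [0.2, -73.4, 76.7], [10.0, -54.7, 79.2]]
-95 53 x [-7.8  0.6  9.1] zmax 79.0
-87 196 x [-8.6  0.6  9.1] zmax 79.3
-79 201 x [-8.5 -0.2  9. ] zmax 80.0
-71 204 x [-8.5  0.2  8.9] zmax 79.1
-63 212 x [-8.4  0.2  8.9] zmax 79.4
0 0
scene 272 [[-6.2, -95.2, 61.4], [5.5, -76.6, 75.3], [12.2, -54.8, 80.2]]
-95 30 x [-4.7  3.  10.6] zmax 80.4
-87 36 x [-5.5  4.4 11.2] zmax 81.0
-79 37 x [-5.3  5.1 11. ] zmax 79.9
-71 43 x [-6.4  4.5 11.5] zmax 79.3
-63 40 x [-6.4  4.1 11.6] zmax 80.1
88 [[-17.4, 96.0, 99.1], [3.5, 100.6, 102.7], [23.0, 106.7, 105.5]]
top 0 0
0 0
```

View pics/wrist2.png

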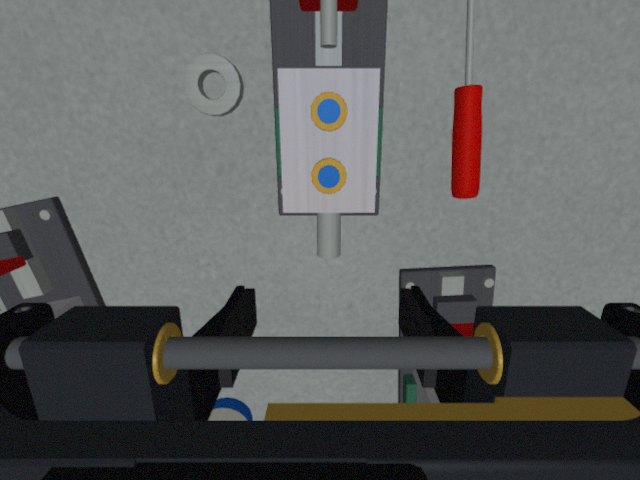

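The wrist view shows the spool protruding at (329,212–258), the block front edge at y=213, the plate back at the top, and the bearing and screwdriver undisturbed. Next I compare the finger midpoint with the spool axis in the same camera.

```bash
python3 - <<'E'
from st import *
s=ctrl.get_state(); t=np.array(s["position"]); c,sn=np.cos(psi),np.sin(psi); W=np.array([[c,sn],[-sn,c]])
tv=W@(t[:2]-O)*1000
p=ctrl.get_image("wrist"); C=cloud(p)
V=np.concatenate([(C[...,:2]-O)@W.T,C[...,2:]],-1)*1000
m=(V[...,2]>t[2]*1000-15)&(V[...,2]<t[2]*1000+45)&(abs(V[...,1]-tv[1])<30)
x=V[m][:,0]; L=V[m][x<0]; Rr=V[m][x>0]
for n,a in(("L",L),("R",Rr)): print(n,len(a),np.percentile(a,[1,5,50,95,99],axis=0).round(1).tolist())
for y in (-90,-80,-70,-60):
    k=(abs(V[...,0])<20)&(abs(V[...,1]-y)<5)&(V[...,2]>72)&(V[...,2]<86)
    if k.sum()>5: print(y,"spool",np.percentile(V[k][:,0],[2,98]).round(1))
k=(abs(V[...,2]-92)<4)&(abs(V[...,0])<45)&(abs(V[...,1])<60); print(cv2.minAreaRect(V[k][:,:2].astype(np.float32)))
st()
E
```

```text
L 2037 [[-54.3, -85.4, 195.9], [-52.4, -82.6, 198.2], [-44.6, -67.1, 220.4], [-41.7, -65.4, 239.4], [-41.6, -65.1, 241.0]]
R 2032 [[40.7, -85.7, 196.0], [40.9, -82.6, 198.3], [43.6, -67.2, 220.4], [51.3, -65.4, 239.3], [53.3, -65.2, 240.9]]
-90 spool [-8.2  8.6]
-80 spool [-8.2  8.6]
-70 spool [-8.1  9.3]
-60 spool [-8.   9.2]
((0.4268226623535156, -1.3988265991210938), (99.76634216308594, 70.35935974121094), 89.9801254272461)
t 7.92 pos [ 546.7 -123.1  196.5] valve xy mm [ -0.3 -75.7] tooly ang 7.64 z [-0.e+00  3.e-04 -1.e+00] Fvalve [-0.3  0.2] -0.1 T [-0.09  0.02  0.01] w 0.974 gf 0.0
```

>>> move_arm(increments="1.2 -3.2 -20 0 0 0 0;0 0 -30 0 0 0 0;0 0 -30 0 0 0 0;0 0 -25 0 0 0 0;0 0 -20 0 0 0 0;0 0 -13 0 0 0 0;0 0 -7 0 0 0 0;0 0 0 0 0 0 0")

```text
time: 8.58
position: [0.5471, -0.127, 0.0505]
tool_rot: [-2.069, -2.362, 0.002]
ft_force: [-0.1, 0.7, 0.5]
grip_width: 0.997
grip_force: 0.0
```

```bash
python3 st.py
```

```text
t 8.58 pos [ 547.1 -127.    50.5] valve xy mm [ -0.5 -79.7] tooly ang 7.56 z [-0.0022  0.     -1.    ] Fvalve [-0.1  0.7] 0.5 T [-0.03  0.03  0.03] w 0.997 gf 0.0
```

>>> move_arm(increments="0.8 0.1 0 0 0 0 80;0 0 0 0 0 0 160;0 0 0 0 0 0 255;0 0 0 0 0 0 255;0 0 0 0 0 0 255;0 0 0 0 0 0 255;0 0 0 0 0 0 255;0 0 0 0 0 0 255", grip_force=8)

```text
time: 9.25
position: [0.5487, -0.1275, 0.0517]
tool_rot: [2.071, 2.362, 0.0]
ft_force: [0.3, -0.1, 0.5]
grip_width: 0.478
grip_force: 0.0
```

>>> move_arm(increments="0 0 0 0 0 0 255;0 0 0 0 0 0 255;0 0 0 0 0 0 255;0 0 0 0 0 0 255;0 0 0 0 0 0 255;0 0 0 0 0 0 255;0 0 0 0 0 0 255;0 0 0 0 0 0 255")

```text
time: 9.92
position: [0.5485, -0.1276, 0.0515]
tool_rot: [-2.071, -2.362, 0.0]
ft_force: [-1.0, 0.9, 0.7]
grip_width: 0.23
grip_force: 8.0
```

```bash
python3 st.py
```

```text
t 9.92 pos [ 548.5 -127.6   51.5] valve xy mm [  0.8 -80.4] tooly ang 7.51 z [-3.e-04 -0.e+00 -1.e+00] Fvalve [-0.9  1. ] 0.7 T [-0.08  0.26  0.04] w 0.23 gf 8.0
```

>>> move_arm(increments="0 0 0 0 0 0 255;0 0 0 0 0 0 255;0 0 0 0 0 0 255;0 0 0 0 0 0 255;0.13 -1 0 0 0 0 255;0.13 -1 0 0 0 0 255;0.13 -1 0 0 0 0 255;0.13 -1 0 0 0 0 255", grip_force=35)

```text
time: 10.58
position: [0.5491, -0.1315, 0.0515]
tool_rot: [-2.071, -2.362, -0.0]
ft_force: [-0.7, 0.4, 0.9]
grip_width: 0.216
grip_force: 35.0
```

```bash
python3 st.py
```

```text
t 10.58 pos [ 549.1 -131.5   51.5] valve xy mm [  0.9 -84.3] tooly ang 7.52 z [-2.e-04  2.e-04 -1.e+00] Fvalve [-0.6  0.5] 0.9 T [0.11 0.41 0.  ] w 0.216 gf 35.0
```

>>> move_arm(increments="0.23 -1.7 0 0 0 0 255;0.23 -1.7 0 0 0 0 255;0.23 -1.7 0 0 0 0 255;0.23 -1.7 0 0 0 0 255;0.23 -1.7 0 0 0 0 255;0.23 -1.7 0 0 0 0 255;0.23 -1.7 0 0 0 0 255;0.23 -1.7 0 0 0 0 255")

```text
time: 11.25
position: [0.551, -0.1453, 0.0515]
tool_rot: [2.071, 2.362, 0.0]
ft_force: [-1.4, 0.2, 0.9]
grip_width: 0.216
grip_force: 35.0
```

```bash
python3 st.py
```

```text
t 11.25 pos [ 551.  -145.3   51.5] valve xy mm [  1.  -98.3] tooly ang 7.51 z [ 1.e-04 -1.e-04 -1.e+00] Fvalve [-1.3  0.4] 0.9 T [0.01 0.36 0.06] w 0.216 gf 35.0
```

>>> move_arm(increments="0.25 -1.9 0 0 0 0 255;0.25 -1.9 0 0 0 0 255;0.25 -1.9 0 0 0 0 255;0.25 -1.9 0 0 0 0 255;0.25 -1.9 0 0 0 0 255;0.25 -1.9 0 0 0 0 255;0.25 -1.9 0 0 0 0 255;0 0 0 0 0 0 255")

```text
time: 11.92
position: [0.5529, -0.1592, 0.0516]
tool_rot: [2.071, 2.361, -0.0]
ft_force: [-1.0, -1.3, -0.7]
grip_width: 0.219
grip_force: 35.0
```

```bash
python3 - <<'E'
from st import *
st()
c,sn=np.cos(psi),np.sin(psi); W=np.array([[c,sn],[-sn,c]])
p=ctrl.get_image("wrist"); save(p,"wrist3.png"); C=cloud(p); f=p["frame"].astype(int)
V=np.concatenate([(C[...,:2]-O)@W.T,C[...,2:]],-1)*1000
y=(f[...,0]>100)&(f[...,1]>80)&(f[...,2]<70)&(abs(V[...,0])<12)&(abs(V[...,2]-74)<10)
print("yellow",y.sum(),np.percentile(V[y],[2,98],axis=0).round(1).tolist() if y.any() else 0)
m=(abs(V[...,0])<9)&(V[...,1]<-54)&(V[...,2]>70)&(V[...,2]<84)
print("spool",V[m][:,1].min().round(1))
k=(abs(V[...,2]-92)<4)&(abs(V[...,0])<45)&(abs(V[...,1])<60); print(cv2.minAreaRect(V[k][:,:2].astype(np.float32)))
q=ctrl.get_image("scene"); cv2.imwrite("pics/crop3.png",cv2.resize(q["frame"][150:330,270:480],None,fx=3.3,fy=3.3,interpolation=cv2.INTER_CUBIC)[...,::-1])
E
```

```text
t 11.92 pos [ 552.9 -159.2   51.6] valve xy mm [   0.9 -112.3] tooly ang 7.48 z [ 4.e-04 -6.e-04 -1.e+00] Fvalve [-1.2 -1.2] -0.7 T [-0.25  0.18  0.06] w 0.219 gf 35.0
yellow 1186 [[-9.1, -69.8, 71.0], [9.7, -60.2, 79.3]]
spool -118.3
((0.08327102661132812, -21.898691177368164), (59.092159271240234, 70.76353454589844), 89.87666320800781)
```

View pics/wrist3.png

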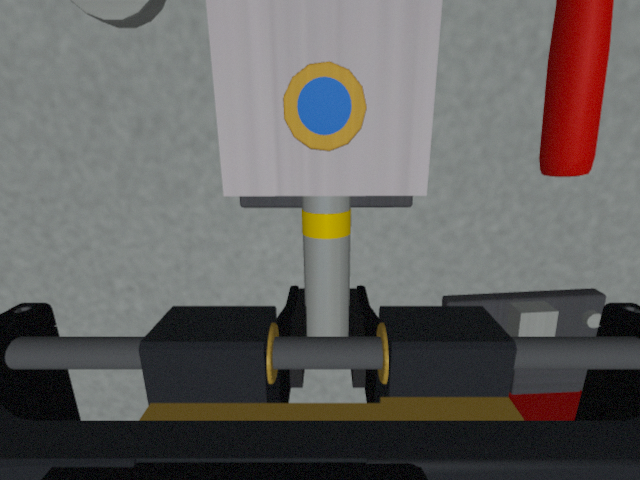

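View pics/crop3.png

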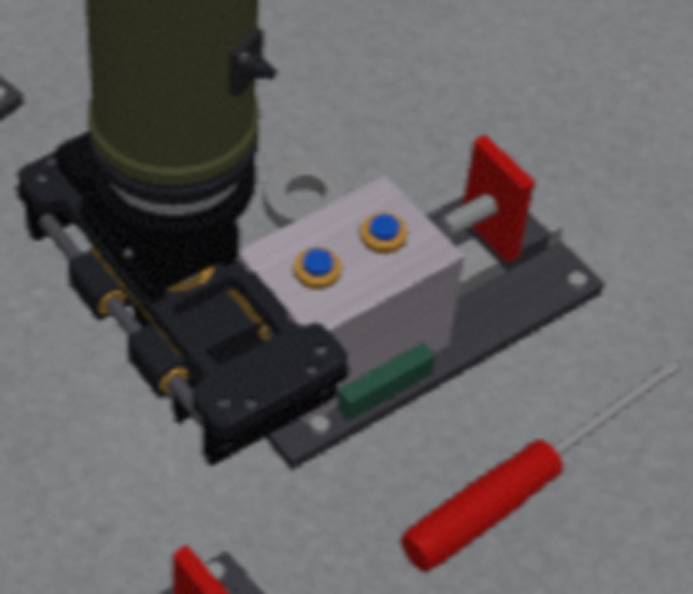

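The yellow band at (326,223) is fully out, with its rear edge about 8.7 mm clear of the mouth. That puts the spool about 73.6 mm out, and no red band shows. The plate is back and the other parts are untouched, so I'll let it settle and hand in.

>>> move_arm(increments="0 0 0 0 0 0 255;0 0 0 0 0 0 255;0 0 0 0 0 0 255;0 0 0 0 0 0 255;0 0 0 0 0 0 255;0 0 0 0 0 0 255;0 0 0 0 0 0 255;0 0 0 0 0 0 255")

```text
time: 12.68
position: [0.5528, -0.1584, 0.0516]
tool_rot: [2.071, 2.362, 0.0]
ft_force: [-0.4, -0.6, -1.4]
grip_width: 0.222
grip_force: 35.0
```

```bash
python3 -c "
from st import *
st(); print(ctrl.close_job())"
```

```text
t 12.68 pos [ 552.8 -158.4   51.6] valve xy mm [   1.  -111.5] tooly ang 7.51 z [ 2.e-04 -0.e+00 -1.e+00] Fvalve [-0.5 -0.5] -1.4 T [-0.19  0.14  0.1 ] w 0.222 gf 35.0
the job is handed in; nothing more can be done
None
```

The job is handed in: the spool was ejected and the plate sprang back. I drew the spool straight out to about 73 mm, with the yellow band clear and the red band still hidden, and it is held still at 35 N grip; the bearing, screwdriver and bottle were left alone.

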